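# Dose the beaker and open the safety-capped disinfectant canister

## Task

Get the fogger's mix ready: push the pump on the bottle in the dosing stand all the way down over its beaker and let it spring back up, then push the disinfectant canister's safety cap down, twist it anticlockwise until it comes free, and lift it off. Finish still gripping the cap, level and steady, about a hand's breadth above the open mouth (5 to 15 cm), ready to pour; leave the beaker under the spout and do not shift the other things on the table.

Things in the scene. Friction and masses are not known exactly. Their poses are not given: they have to be found in the camera images.
- pump_top (a point): Centre of the flat top of the pump head: a white plastic button 30 mm across on the white dispenser bottle (64 mm across) that is clamped in a steel dosing stand and cannot move. The top is 206 mm above the table when up. The point's x axis points level, opposite to the spout, which reaches 62 mm from the head's axis over the beaker.
- pump (a joint): Pump head travel in m: 0 up, 0.014 fully down. A spring returns it; about 2 N starts it moving and 5 N holds it fully down.
- cap_center (a point): Centre (half-way up) of the grey ribbed safety cap on the canister: round, 58 mm across, 31 mm tall, so its top is 15.5 mm above and its lower edge 15.5 mm below this point; z up along its axis. When shut this point is 181.5 mm above the table and the canister's shoulder 26 mm below the cap's lower edge. One grasp round the rim from above serves for pushing, turning and lifting.
- mouth (a point): Centre of the lip of the canister's neck, on the cap's axis, 186 mm above the table; its axes are those of the canister.
- canister: White plastic 3 litre canister of disinfectant, full and too heavy to shift (it is fixed): body 200 x 118 x 139 mm. Origin on the table under the neck's axis; z up, x points along the body from the neck to the handle. The body reaches 55 mm to -x, 145 mm to +x and 59 mm to either side of the neck's axis; the handle arch (163 mm high at its top) lies 63 to 143 mm to +x.
- cap: The same cap, 30 g; origin at the centre of its lower edge, z up, x along the canister's x when shut (within 3 deg). A spring (7 N at rest, 12 N fully down) holds it up in its catches: so it hardly turns and cannot lift. Pushed down 5 to 7 mm (7: hard stop) and kept down it turns anticlockwise from above; after 40 to 85 deg (60 is best, stop at 88) it is free and lifts straight off.
- under_spout (a point): The point on the dosing stand's base plate (6 mm thick) below the spout, where the beaker stands.
- beaker: Clear measuring beaker, 70 mm across, 85 mm tall, loose on the stand's base plate under the spout, 70 mm from the pump's axis. Origin at its underside. Leave it there.
- rinse_bottle: Bystander: small white bottle with a plain cap, 58 mm across, 150 mm tall, standing beside the canister. Origin at its underside.
- paper_cup: Bystander: paper cup, 74 mm across, 88 mm tall, beside the dosing stand. Origin at its underside.
- goggles: Bystander: clear safety goggles with a dark frame, 156 x 76 mm and 42 mm high, lying on the table ahead of the robot. Origin at its underside.
- funnel: Bystander: grey plastic funnel standing mouth down near the middle of the table, 100 mm across, 105 mm tall. Origin at its underside.

How it is judged:
On the way, in this order (a step that is already met when the one before it is completed fails the run):
1. the pump is pushed down (at least 11 of 14 mm), the cap still shut (value of joint pump above 0.011 m and z of cap_center in the frame of canister below 0.186 m), for 0.05 s.
2. the pump has sprung back up (within 2 mm), the cap still shut (value of joint pump below 0.002 m and z of cap_center in the frame of canister below 0.186 m), for 0.1 s.
3. the cap is pushed down on its neck by at least 3 mm (z of cap_center in the frame of canister below 0.1785 m), for 0.1 s.
4. the cap is twisted at least 34 degrees while still on the neck (angle between the x axis of cap and the x axis of canister, either way round above 0.6 rad and z of cap_center in the frame of canister below 0.192 m and horizontal distance between cap_center and mouth below 0.006 m), for 0.05 s.
At the end, for the whole second after the job is handed in: Cap held by the fingers and clear of the canister, its centre 35-190 mm above the lip and within 50 mm of the neck axis, tilted under 0.3 rad, slower than 30 mm/s; pump up within 2 mm; beaker upright within 25 mm of the point under the spout. All through the last second (z of cap_center in the frame of mouth between 0.035 and 0.19 m and horizontal distance between cap_center and mouth below 0.05 m and angle between cap's own z axis and vertical below 0.3 rad and contact force between the fingers and cap above 1 N and contact force between cap and canister below 0.1 N and linear speed of cap below 0.03 m/s and value of joint pump below 0.002 m and horizontal distance between beaker and under_spout below 0.025 m and angle between beaker's own z axis and vertical below 0.15 rad); the arm keeps its last pose, push and grip.
It fails at once if a bystander is shifted by more than 30 mm or knocked over (distance of any of beaker, rinse_bottle, paper_cup, goggles, funnel from where it was at the start of the episode above 0.03 m or angle between any of beaker, rinse_bottle, paper_cup, funnel's own z axis and vertical above 0.5 rad).
It also fails if it takes over 51 s, if anything falls off the work surface, if the arm or the gripper's body presses on something with over 40 N, if the wrist force passes 120 N, or if a joint passes its speed limit or range.

## Robot

A 6-joint arm with a two-finger parallel gripper is mounted at the origin on the work surface. World frame = base frame: x ahead of the robot, y to its left, z up, the work surface at z = 0. Lengths are in m, angles in rad, forces in N, time in s.
With the tool pointing down it reaches from about 0.375 to 0.975 m from the base axis. Payload 3.8 kg.
Tool frame: the origin (TCP) lies midway between the tips of the shut fingers; the grasp point (between the pads) lies 19 mm behind it; x points along the fingers, y is the direction in which the jaws open and shut, and the axes are right-handed (so a half turn about x gives the same grasp; the last joint's range is limited). The gripper opens to 88 mm and grips with 3 to 60 N. Pads are 18 mm wide; open, the fingers measure 123 mm over their backs; the gripper's body (75 mm by 187 mm) begins 45 mm behind the grasp point.
Start: joints at [1.279, 0.264, 1.604, -0, 1.274, -0.037], TCP at [0.17, 0.653, 0.239] pointing down, gripper open.
Joint ranges: [-2.63, 2.63], [-0.94, 2.18], [0.31, 2.57], [-1.31, 4.45], [0, 2.66], [-2.55, 2.55]. Speed limits (rad/s): [2.57, 2.57, 3.14, 3.14, 3.14, 3.14].

## Interface

Orientations are given as a rotation vector (axis times angle).
In Python, from cell import manip, inverse_kinematics, cams, order gives the robot as it stands. Calls block until the motion is done:
- manip.move_pose(position, orientation): joint-space move of the TCP to a pose.
- manip.move_linear(position, rate=0.15, rot=None): straight line of the TCP; rot=None keeps the orientation; rate is the mean speed in m/s.
- manip.set_joints(angles): joint-space move.
- manip.set_gripper(opening, force=None): finger opening in m; force is the grip in N (None keeps the last); returns when the fingers have stopped.
- manip.dwell(seconds).
- inverse_kinematics(position, orientation): joint angles nearest the present ones, or None.
- manip.state(): the state.
- cams.capture(name): name is "scene" or "top" or "wrist"; returns a dict with "image" (400x640x3 uint8, blue, green, red), "z_map" (400x640 float32, m along the optical axis (not along the pixel's ray), 0 where there is no reading), "intrinsics" (3x3 intrinsics, pixels), "position" and "orientation" of the camera in the world; the wrist camera has in their place "T_tool_cam" (4x4, takes a point from camera to tool coordinates, whose origin is the TCP and whose axes are the tool frame's). Camera axes: x right, y down, z forward; pixel columns grow to the right and rows downward; lengths in m; the calibration is good to about 2 mm. A picture is of the moment at which its call begins: read the wrist's pose just before it.
A pose or a line that the arm cannot do raises manip.IKError and nothing moves.
- order.close_job(): hands the job in, once; it reports no verdict.
The state is a dict: "clock": time; "joint_pos": joint angles; "joint_velocities": joint speeds; "tau": joint torques, N m; "tool_pos": TCP position; "tcp_rot": TCP orientation; "contact_force": force on the tool from outside, world axes, zero at the start; "moment": the same for the moment, N m; "gripper_width": finger opening in m.
Only numpy, scipy, OpenCV 4.12 (cv2) and the standard library are available. Lean on these libraries where they do the work, as an engineer would, in place of code of your own. Each camera call takes 0.05 s, during which the arm holds its last target.

## Working session

There is one attempt and no reset: what is moved stays moved. The work goes in short steps, each a Python script; the robot and the scene stay as the last script left them, time stands still between calls to the robot, and variables do not carry over. Pictures are saved under pics/ and viewed, and the job is handed in when it is done.

```bash
mkdir -p pics; ls; python3 - <<'E'
from cell import manip, cams
import cv2,numpy as np
print(manip.state())
for n in ["scene","top","wrist"]:
    c=cams.capture(n); cv2.imwrite(f"pics/{n}0.png",c["image"]); np.savez(f"{n}0.npz",**c)
    print(n,c["intrinsics"],c.get("position"),c.get("orientation"),c.get("T_tool_cam"))
E
```

```text
pics
{'clock': 0.0, 'joint_pos': array([ 1.27909842e+00,  2.64746456e-01,  1.60537595e+00, -9.28680990e-06,
        1.27369771e+00, -3.68711945e-02]), 'joint_velocities': array([ 0.00119419, -0.00121354, -0.00101465, -0.00210944,  0.00085354,
        0.00123681]), 'tau': array([ 2.97046217e-04, -5.02117217e+01, -3.56876278e+01,  7.28148292e-02,
        2.94439285e-02, -1.56956444e-04]), 'tool_pos': array([0.16993273, 0.65252105, 0.23739147]), 'tcp_rot': array([ 0.1983192 ,  1.56187896, -0.2017811 ]), 'contact_force': array([-0.34567963, -0.91092251, -0.51321283]), 'moment': array([-0.00728937,  0.00737793,  0.04060755]), 'gripper_width': 0.08821937830840361}
scene [[486.85157314   0.         321.5484911 ]
 [  0.         486.85157314 199.9302901 ]
 [  0.           0.           1.        ]] [ 1.59233904 -0.02038697  1.02086615] [-1.74292875 -1.62261     0.75154564] None
top [[446.71542709   0.         322.50636652]
 [  0.         446.71542709 206.21342093]
 [  0.           0.           1.        ]] [0.36724554 0.06737507 1.36070592] [-2.12581483  2.13042343 -0.16560473] None
wrist [[312.49008164   0.         322.11807145]
 [  0.         312.49008164 201.7113496 ]
 [  0.           0.           1.        ]] None None [[ 4.49345516e-04 -2.55313592e-01  9.66858194e-01 -1.45382257e-01]
 [ 9.99999449e-01  1.03203959e-03 -1.92222121e-04 -7.41644896e-05]
 [-9.48759013e-04  9.66857748e-01  2.55313915e-01 -6.58180585e-02]
 [ 0.00000000e+00  0.00000000e+00  0.00000000e+00  1.00000000e+00]]
```

View pics/scene0.png

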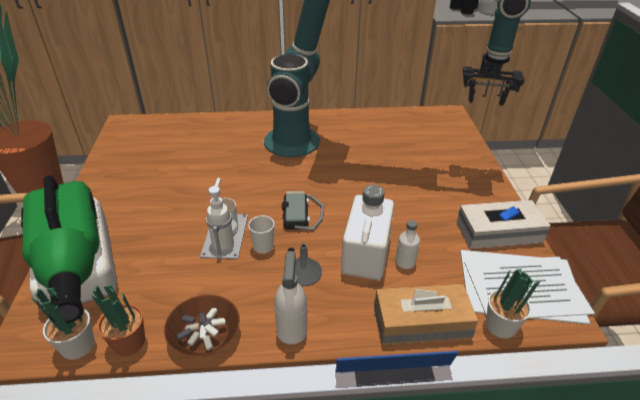

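View pics/top0.png

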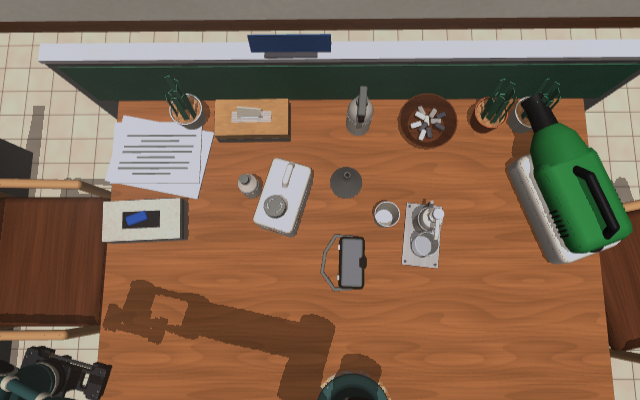

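View pics/wrist0.png

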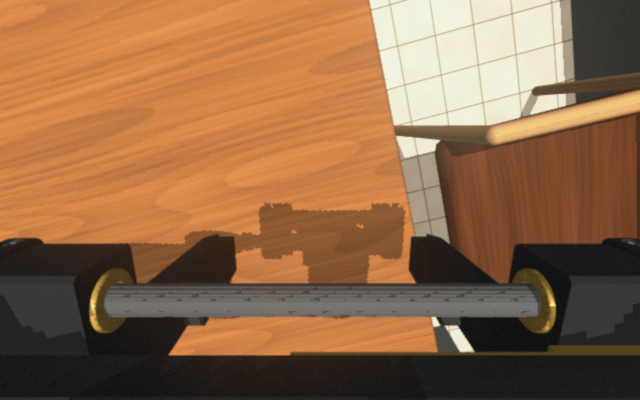

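The scene view shows the pump stand at about (219,225), the canister cap at (373,193) and the rinse bottle at (407,248). The top view shows the cap at (275,206), the stand at (424,235), the cup at (386,213), the funnel at (346,182) and the goggles at (348,262). I'll enlarge these.

```bash
cat > h.py <<'E'
import numpy as np,cv2
from scipy.spatial.transform import Rotation as R
def ray(c,u,v):
    K=c["intrinsics"]; d=np.array([(u-K[0,2])/K[0,0],(v-K[1,2])/K[1,1],1.])
    return np.array(c["position"]),R.from_rotvec(c["orientation"]).as_matrix()@d
def onz(c,u,v,z):
    p,d=ray(c,u,v); return p+d*(z-p[2])/d[2]
def cloud(c):
    K=c["intrinsics"]; z=c["z_map"]; v,u=np.mgrid[:400,:640]
    P=np.stack([(u-K[0,2])/K[0,0]*z,(v-K[1,2])/K[1,1]*z,z],-1)
    P=P@R.from_rotvec(c["orientation"]).as_matrix().T+c["position"]; P[z<=0]=np.nan
    return P
E
python3 - <<'E'
from h import *
t=dict(np.load("top0.npz")); s=dict(np.load("scene0.npz"))
a=cv2.resize(t["image"][150:300,230:460],None,fx=3.4,fy=3.4,interpolation=cv2.INTER_CUBIC); cv2.imwrite("pics/topz.png",a)
a=cv2.resize(s["image"][150:300,190:430],None,fx=3.3,fy=3.3,interpolation=cv2.INTER_CUBIC); cv2.imwrite("pics/scz.png",a)
for n,c in (("t",t),("s",s)):
    P=cloud(c)
    print(n,"table",np.nanmedian(P[...,2][230:330,200:300]) )
    def st(name,m):
        q=P[m]; print(n,name,m.sum(),np.nanmedian(q,0),"mid",(np.nanmin(q,0)+np.nanmax(q,0))/2,np.nanmax(q,0)-np.nanmin(q,0))
    z=P[...,2];x=P[...,0];y=P[...,1]
    reg=(x>.3)&(x<.75)
    st("cap",reg&(y>.1)&(y<.3)&(z>.187)&(z<.21))
    st("pump",reg&(y<-.1)&(y>-.3)&(z>.198)&(z<.215))
    st("canbody",reg&(y>.05)&(y<.35)&(z>.12)&(z<.145))
E
```

```text
t table -0.0014002583767978027
t cap 378 [0.56562206 0.21034322 0.19546909] mid [0.56509745 0.20932118 0.19508216] [0.05621423 0.05624654 0.01452297]
t pump 155 [ 0.53585661 -0.21677114  0.20354415] mid [ 0.51986893 -0.21964701  0.20369067] [0.07064093 0.02742882 0.01125131]
t canbody 2327 [0.61484054 0.19165493 0.13660736] mid [0.60910028 0.21586608 0.13252339] [0.21581147 0.20062311 0.02489568]
s table 0.004134066211517906
s cap 286 [0.57464429 0.20975011 0.19833454] mid [0.56797422 0.21079511 0.19533531] [0.0610714  0.05820666 0.01656399]
s pump 118 [ 0.54424846 -0.21680039  0.20555539] mid [ 0.52276895 -0.21947548  0.20451367] [0.07443095 0.02734384 0.01270815]
s canbody 1824 [0.64655789 0.19072682 0.13967742] mid [0.61338482 0.21583188 0.132511  ] [0.21585548 0.20009693 0.0249722 ]
```

View pics/topz.png

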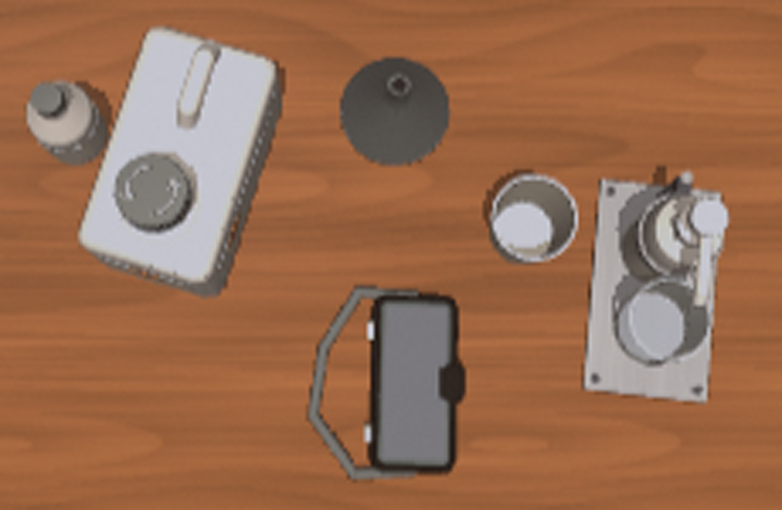

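View pics/scz.png

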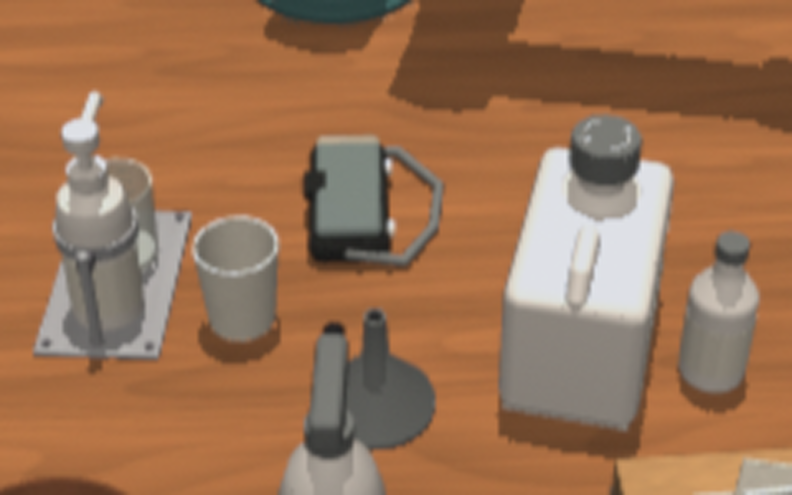

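```bash
cat >> h.py <<'E'
def tri(c1,uv1,c2,uv2):
    A=[];b=[]
    for c,uv in((c1,uv1),(c2,uv2)):
        p,d=ray(c,*uv); d=d/np.linalg.norm(d); M=np.eye(3)-np.outer(d,d); A.append(M);b.append(M@p)
    return np.linalg.solve(A[0]+A[1],b[0]+b[1])
def down(jaw):
    x=np.array([0,0,-1.]); y=np.array([np.cos(jaw),np.sin(jaw),0]); return R.from_matrix(np.stack([x,y,np.cross(x,y)],1)).as_rotvec()
E
python3 - <<'E'
from h import *
t=dict(np.load("top0.npz")); s=dict(np.load("scene0.npz"))
pt=(230+709/3.4,150+217/3.4); ps=(190+80/3.3,150+133/3.3)
print("pump",onz(t,*pt,.206),onz(s,*ps,.206),tri(t,pt,s,ps))
sp=(230+701/3.4,150+303/3.4); print("spout end",onz(t,*sp,.195))
for n,c in(("t",t),("s",s)):
    P=cloud(c);z=P[...,2];x=P[...,0];y=P[...,1]
    for nm,m in(("cap",(abs(x-.567)<.05)&(abs(y-.21)<.05)&(z>.190)),("button",(abs(y+.2165)<.025)&(x>.515)&(x<.57)&(z>.199))):
        m=m.astype(np.uint8); cs,_=cv2.findContours(m,0,1); k=max(cs,key=cv2.contourArea)
        if nm=="cap":
            # top disc only
            m2=(m>0)&(abs(z-np.nanmedian(z[m>0]))<.004)
        (u,v),r=cv2.minEnclosingCircle(k); print(n,nm,(u,v),r,onz(c,u,v,.197 if nm=="cap" else .206), np.nanpercentile(z[m>0],[5,50,95]))
    m=(abs(x-.61)<.13)&(abs(y-.21)<.12)&(z>.132)&(z<.142)
    q=np.float32(P[m][:,:2]); rect=cv2.minAreaRect(q); print(n,"canister",rect)
    # gray mask cap
pc=(275.6,205.9); 
u=np.array(cv2.boxPoints(rect));print(u)
sc=(190+606/3.3,150+136/3.3); print("cap hand",onz(t,*pc,.197),onz(s,*sc,.197),tri(t,pc,s,sc))
E
```

```text
pump [ 0.54175508 -0.22057297  0.206     ] [ 0.55008922 -0.21827548  0.206     ] [ 0.5425658  -0.22080269  0.20039533]
spout end [ 0.47678514 -0.21424907  0.195     ]
t cap (274.20001220703125, 206.0) 10.983712196350098 [0.56535971 0.20970094 0.197     ] [0.1918905  0.19551916 0.19950673]
t button (438.4801940917969, 216.36138916015625) 7.780811786651611 [ 0.53507492 -0.22014904  0.206     ] [0.20007139 0.20481434 0.20826009]
t canister ((0.6177494525909424, 0.22691543400287628), (0.17724867165088654, 0.19477534294128418), 72.82003784179688)
s cap (373.4047546386719, 191.5) 10.700998306274414 [0.57044938 0.21059617 0.197     ] [0.19212118 0.19844919 0.20155185]
s button (214.0, 189.0) 6.403224468231201 [ 0.5443612  -0.21944197  0.206     ] [0.19987631 0.20648977 0.21031378]
s canister ((0.6221309900283813, 0.23027069866657257), (0.1850774884223938, 0.20051699876785278), 73.1961898803711)
[[0.49940097 0.17066759]
 [0.69135594 0.11269905]
 [0.744861   0.2898738 ]
 [0.55290604 0.34784234]]
cap hand [0.56561608 0.2059954  0.197     ] [0.56924012 0.21142792 0.197     ] [0.56641815 0.20916103 0.19459673]
```

```bash
python3 - <<'E'
from h import *
from cell import manip,cams,inverse_kinematics
st=manip.state(); M=R.from_rotvec(st["tcp_rot"]).as_matrix(); print(M.round(2))
import math
y0=math.degrees(math.atan2(M[1,1],M[0,1])); print("jaw0",y0)
for j in (90,-90): print(j,inverse_kinematics([.542,-.2205,.27],down(np.radians(j))))
for j in (20,43,73,103,133,-107,-77,-47): print(j,inverse_kinematics([.5665,.2098,.2],down(np.radians(j))))
E
```

```text
[[-0.    0.25  0.97]
 [-0.    0.97 -0.25]
 [-1.   -0.   -0.  ]]
jaw0 75.40097028000935
90 [-0.42894452  0.07662767  1.7635286   0.          1.30143639 -1.99974084]
-90 [-4.28944518e-01  7.66276679e-02  1.76352860e+00 -4.44089210e-16
  1.30143639e+00  1.14185181e+00]
20 [ 3.13452717e-01  1.58225876e-01  1.80366548e+00 -4.44089210e-16
  1.17970130e+00 -3.56131334e-02]
43 [ 3.13452717e-01  1.58225876e-01  1.80366548e+00 -4.44089210e-16
  1.17970130e+00 -4.37038861e-01]
73 [ 0.31345272  0.15822588  1.80366548  0.          1.1797013  -0.96063764]
103 [ 0.31345272  0.15822588  1.80366548  0.          1.1797013  -1.48423641]
133 [ 3.13452717e-01  1.58225876e-01  1.80366548e+00 -4.44089210e-16
  1.17970130e+00 -2.00783519e+00]
-107 [ 3.13452717e-01  1.58225876e-01  1.80366548e+00 -4.44089210e-16
  1.17970130e+00  2.18095502e+00]
-77 [ 3.13452717e-01  1.58225876e-01  1.80366548e+00 -4.44089210e-16
  1.17970130e+00  1.65735624e+00]
-47 [ 3.13452717e-01  1.58225876e-01  1.80366548e+00 -4.44089210e-16
  1.17970130e+00  1.13375747e+00]
```

```bash
python3 - <<'E'
from h import *
from cell import manip,cams
rot=down(-np.pi/2)
manip.move_linear([.17,.65,.32],rate=.25)
manip.move_pose([.542,-.2205,.30],rot)
manip.set_gripper(0.0,20)
st=manip.state(); c=cams.capture("wrist"); cv2.imwrite("pics/w1.png",c["image"])
np.savez("w1.npz",**c,tool_pos=st["tool_pos"],tcp_rot=st["tcp_rot"])
T=np.eye(4);T[:3,:3]=R.from_rotvec(st["tcp_rot"]).as_matrix();T[:3,3]=st["tool_pos"]
W=T@c["T_tool_cam"]; p=np.linalg.inv(W)@[.542,-.2205,.206,1]; q=c["intrinsics"]@p[:3]; print(q/q[2])
p=np.linalg.inv(W)@np.r_[st["tool_pos"],1]; q=c["intrinsics"]@p[:3]; print("tcp",q/q[2])
print(st["clock"],st["tool_pos"],st["contact_force"],st["gripper_width"])
s=cams.capture("scene"); cv2.imwrite("pics/s1.png",cv2.resize(s["image"][100:300,130:400],None,fx=2.9,fy=2.9))
E
```

```text
[321.94746217 203.58270728   1.        ]
tcp [321.9272087  252.73407996   1.        ]
5.2333 [ 0.54199114 -0.22052179  0.3000026 ] [-0.16002178  0.16458414 -0.28392168] 0.00038161386665199956
```

View pics/w1.png

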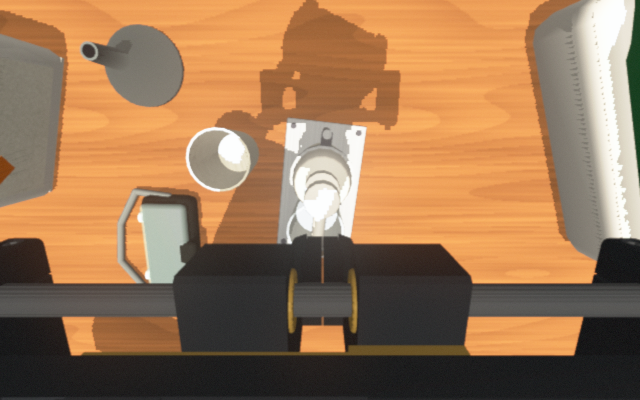

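View pics/s1.png

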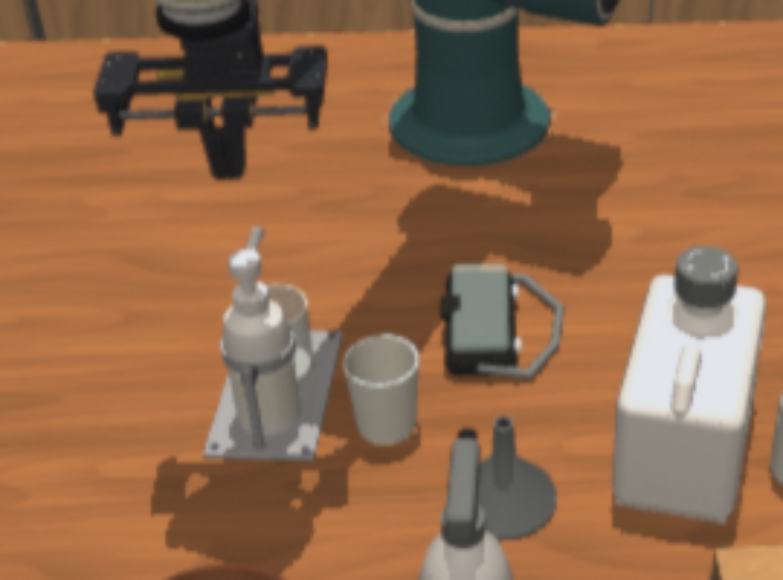

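In the wrist view the button is centred at about (320,203), within 2 px of the predicted (322,204). I'll press the pump now.

```bash
python3 - <<'E'
from h import *
from cell import manip,cams
p=np.array([.542,-.2205,.30])
manip.move_linear([*p[:2],.212],rate=.12)
f0=manip.state()["contact_force"]; print(f0)
for z in (.207,.204,.200,.197,.195,.193,.1915,.1905):
    manip.move_linear([*p[:2],z],rate=.03); manip.dwell(.05); s=manip.state()
    f=s["contact_force"]-f0; print(z,s["tool_pos"].round(4),f.round(2))
    if f[2]>12: break
manip.dwell(.15)
c=cams.capture("scene"); cv2.imwrite("pics/s2.png",cv2.resize(c["image"][100:300,130:400],None,fx=2.9,fy=2.9))
print(manip.state()["contact_force"]-f0, manip.state()["clock"])
E
```

```text
[-0.09711675  0.07765749  0.29180705]
0.207 [ 0.5421 -0.2205  0.2072] [-0.25 -0.1  -0.41]
0.204 [ 0.5425 -0.2207  0.2045] [ 1.09 -0.22  1.93]
0.2 [ 0.5424 -0.2207  0.2003] [ 0.98 -0.8   3.25]
0.197 [ 0.5423 -0.2207  0.1972] [ 2.51 -0.66  2.96]
0.195 [ 0.5423 -0.2207  0.1952] [ 2.32 -2.17  3.48]
0.193 [ 0.5423 -0.2206  0.1931] [ 2.63 -0.32  3.98]
0.1915 [ 0.5423 -0.2207  0.1924] [ 1.38 -0.75  8.14]
0.1905 [ 0.5423 -0.2207  0.1923] [ 0.25  0.36 11.2 ]
[ 0.18864642 -0.03117955 10.52439278] 8.9167
```

View pics/s2.png

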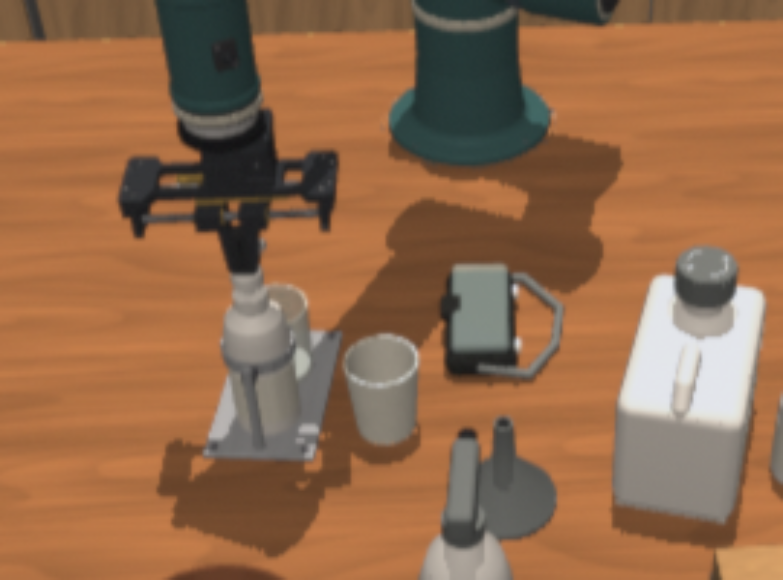

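The pump hit its hard stop at z=0.1923, about 14 mm down, with roughly 11 N. I'll release it and go over the cap.

```bash
python3 - <<'E'
from h import *
from cell import manip,cams
p=np.array([.542,-.2205])
manip.move_linear([*p,.30],rate=.12)
manip.set_gripper(.088)
manip.move_pose([.5665,.2098,.29],down(np.radians(43)))
manip.dwell(.1)
st=manip.state(); c=cams.capture("wrist"); cv2.imwrite("pics/w3.png",c["image"])
np.savez("w3.npz",**c,tool_pos=st["tool_pos"],tcp_rot=st["tcp_rot"])
T=np.eye(4);T[:3,:3]=R.from_rotvec(st["tcp_rot"]).as_matrix();T[:3,3]=st["tool_pos"]
W=T@c["T_tool_cam"]
for r in (0,1,2,3,4):
    o=[0,0] if r==0 else .029*np.array([np.cos(r*np.pi/2),np.sin(r*np.pi/2)])
    p=np.linalg.inv(W)@[.5665+o[0],.2098+o[1],.197,1]; q=c["intrinsics"]@p[:3]; print(q/q[2])
print(st["clock"],st["tool_pos"],st["contact_force"],st["gripper_width"])
c=cams.capture("scene"); cv2.imwrite("pics/s3.png",cv2.resize(c["image"][100:300,130:430],None,fx=2.6,fy=2.6))
E
```

```text
[323.08523429 203.78650599   1.        ]
[348.66081355 177.30083235   1.        ]
[295.69907531 179.16282275   1.        ]
[298.61382168 229.12872176   1.        ]
[349.3767761  227.42598744   1.        ]
12.9917 [0.56685061 0.2088291  0.29005965] [ 0.22391417 -0.07303245 -0.20861074] 0.08811443037265183
```

View pics/w3.png

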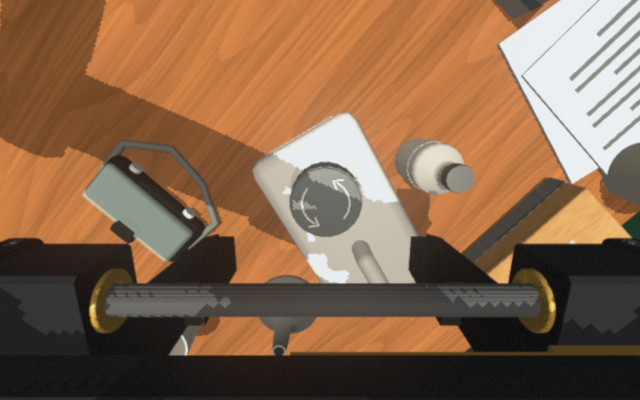

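View pics/s3.png

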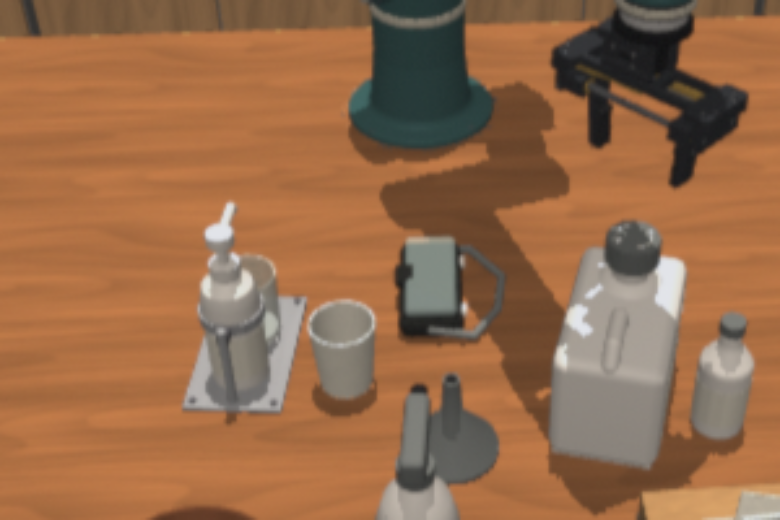

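```bash
python3 - <<'E'
from h import *
from cell import manip
c=dict(np.load("w3.npz"))
T=np.eye(4);T[:3,:3]=R.from_rotvec(c["tcp_rot"]).as_matrix();T[:3,3]=c["tool_pos"]
W=T@c["T_tool_cam"]; c["position"]=W[:3,3]; c["orientation"]=R.from_matrix(W[:3,:3]).as_rotvec()
P=cloud(c); z=P[...,2]; m=(np.hypot(P[...,0]-.5665,P[...,1]-.2098)<.045)&(z>.175)
print(np.nanpercentile(z[m],[2,25,50,90]))
for lo in(.180,.19,.192,.194):
    mm=m&(z>lo); k=max(cv2.findContours(mm.astype(np.uint8),0,1)[0],key=cv2.contourArea)
    (u,v),ax,an=cv2.fitEllipse(k); print(lo,(u,v),ax,onz(c,u,v,.197))
g=c["image"]; cv2.imwrite("pics/w3z.png",cv2.resize(g[140:260,250:400],None,fx=5,fy=5))
# canister yaw
m=(abs(z-.1385)<.004); q=P[m][:,:2]; q=q[np.hypot(q[:,0]-.6,q[:,1]-.2)<.13]; print(cv2.minAreaRect(np.float32(q)))
print(manip.state()["tool_pos"])
E
```

```text
[0.19548775 0.36963069 0.38638852 0.3936117 ]
0.18 (340.837646484375, 374.1739807128906) (44.091243743896484, 719.4335327148438) [0.68979698 0.1016112  0.197     ]
0.19 (340.837646484375, 374.1739807128906) (44.091243743896484, 719.4335327148438) [0.68979698 0.1016112  0.197     ]
0.192 (340.837646484375, 374.1739807128906) (44.091243743896484, 719.4335327148438) [0.68979698 0.1016112  0.197     ]
0.194 (340.837646484375, 374.1739807128906) (44.091243743896484, 719.4335327148438) [0.68979698 0.1016112  0.197     ]
((0.5969508290290833, 0.20958088338375092), (0.18858754634857178, 0.17116472125053406), 28.425004959106445)
[0.5668319  0.20891931 0.29006569]
```

View pics/w3z.png

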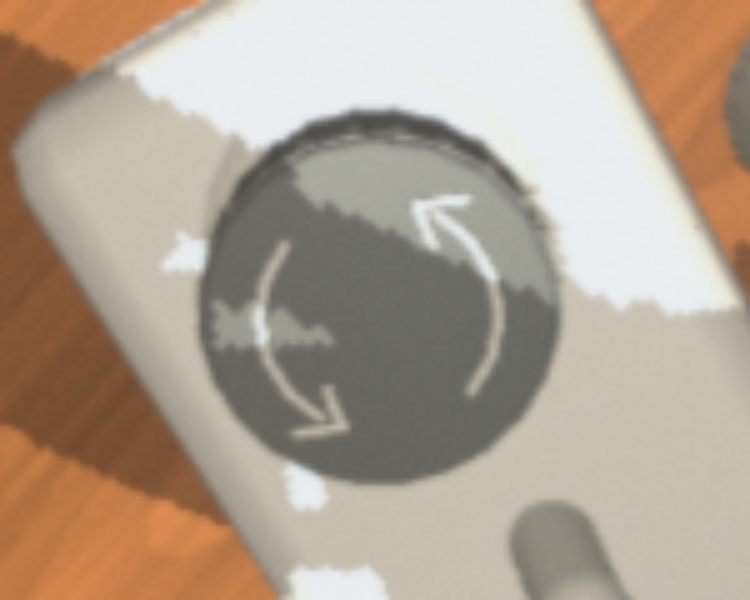

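```bash
python3 - <<'E'
from h import *
c=dict(np.load("w3.npz"))
T=np.eye(4);T[:3,:3]=R.from_rotvec(c["tcp_rot"]).as_matrix();T[:3,3]=c["tool_pos"]
W=T@c["T_tool_cam"]; c["position"]=W[:3,3]; c["orientation"]=R.from_matrix(W[:3,:3]).as_rotvec()
print(onz(c,325.8,201.5,.197))
a=onz(c,255+0,157,.138); 
for uv in((254,157),(348,112),(300,250),(413,250)): print(uv,onz(c,*uv,.137))
E
```

```text
[0.56679268 0.21262764 0.197     ]
(254, 157) [0.49810825 0.18688938 0.137     ]
(348, 112) [0.53490845 0.27740938 0.137     ]
(300, 250) [0.59395335 0.14566143 0.137     ]
(413, 250) [0.67910051 0.22498218 0.137     ]
```

The cap disc is centred at (325.8,201.5), giving (0.567,0.2126). Averaged with the other estimates I'll use (0.567,0.2113). I'll descend and close gently first.

```bash
python3 - <<'E'
from h import *
from cell import manip,cams
p=np.array([.567,.2113])
manip.move_linear([*p,.22],rate=.15)
manip.move_linear([*p,.162],rate=.08); manip.dwell(.1)
s=manip.state(); f0=s["contact_force"]; print(s["tool_pos"],f0)
manip.set_gripper(.05,5); manip.dwell(.15)
s=manip.state(); print(s["gripper_width"],s["contact_force"]-f0,s["moment"],s["tool_pos"],s["clock"])
c=cams.capture("wrist"); cv2.imwrite("pics/w4.png",c["image"])
E
```

```text
[0.56759546 0.2114807  0.16282138] [0.30930661 0.5559044  0.59306491]
0.05789211979996887 [ 2.55116552  2.25690837 -1.09918067] [ 0.37123902 -0.42855997  0.01534486] [0.56753723 0.21173087 0.16220609] 15.3917
```

View pics/w4.png

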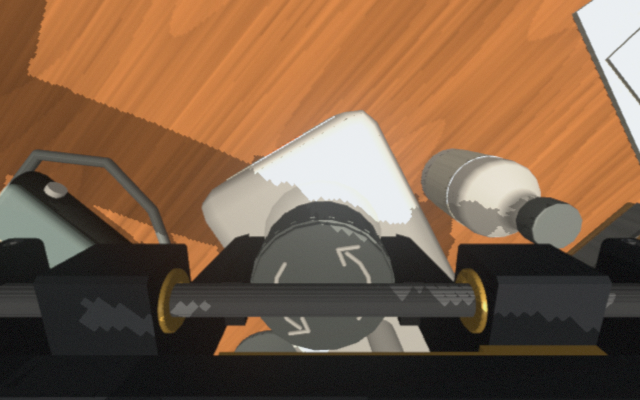

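```bash
python3 - <<'E'
from h import *
from cell import manip,cams
f0=np.array([.31,.556,.593])
manip.set_gripper(.05,45); manip.dwell(.15)
s=manip.state(); print(s["gripper_width"],s["contact_force"]-f0,s["tool_pos"]); 
p=np.array([.567,.2113])+.0004*np.array([.73,.68])
for z in (.160,.158,.1565,.1555,.155,.1545):
    manip.move_linear([*p,z],rate=.03); manip.dwell(.08); s=manip.state()
    f=s["contact_force"]-f0; print(z,s["tool_pos"].round(4),f.round(2))
    if f[2]>15: break
c=cams.capture("wrist"); cv2.imwrite("pics/w5.png",c["image"]);print(s["clock"])
c=cams.capture("scene"); cv2.imwrite("pics/s5.png",cv2.resize(c["image"][120:280,270:450],None,fx=3.5,fy=3.5))
E
```

```text
0.0571851462652733 [ 4.07940104  4.35060641 -1.59151749] [0.56752485 0.21172875 0.16221167]
0.16 [0.5676 0.2117 0.1617] [-0.85  0.81  6.25]
0.158 [0.5676 0.2117 0.16  ] [-1.97  0.48  7.72]
0.1565 [0.5676 0.2117 0.1587] [-0.84  0.62  8.59]
0.1555 [0.5676 0.2118 0.1579] [-3.24  0.56  8.88]
0.155 [0.5676 0.2117 0.1574] [-1.38  0.67  9.64]
0.1545 [0.5676 0.2117 0.157 ] [-3.36  1.06  9.5 ]
17.8083
```

View pics/w5.png

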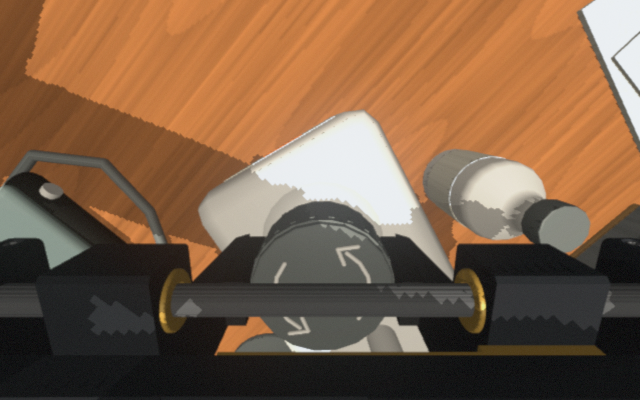

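View pics/s5.png

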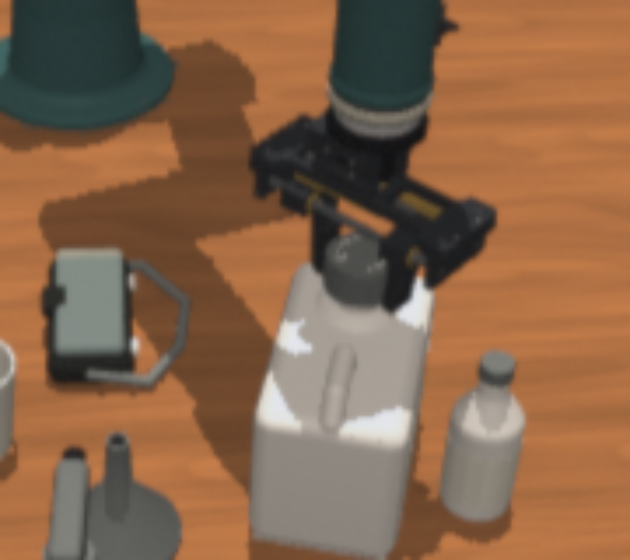

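Force rises with depth the way the cap spring should (about 5.2 mm down), and there is no slip. I'll push a little deeper, then twist.

```bash
python3 - <<'E'
from h import *
from cell import manip,cams
f0=np.array([.31,.556,.593])
p=np.array([.567,.2113])+.0004*np.array([.73,.68])
for z in (.1535,.153):
    manip.move_linear([*p,z],rate=.03); manip.dwell(.08); s=manip.state()
    f=s["contact_force"]-f0; print(z,s["tool_pos"].round(4),f.round(2),s["moment"].round(2))
for a in (48,53,63,73,83,93,103):
    manip.move_pose([*p,.153],down(np.radians(a))); manip.dwell(.05); s=manip.state()
    M=R.from_rotvec(s["tcp_rot"]).as_matrix(); f=s["contact_force"]-f0
    print(a,np.degrees(np.arctan2(M[1,1],M[0,1])).round(1),s["tool_pos"].round(4),f.round(1),s["moment"].round(2))
    if abs(f[:2]).max()>25 or abs(s["moment"][2])>2.5: print("stop");break
print(s["clock"],s["gripper_width"])
c=cams.capture("wrist"); cv2.imwrite("pics/w6.png",c["image"])
E
```

```text
0.1535 [0.5676 0.2117 0.1561] [-2.66 -0.28  9.53] [0.13 0.37 0.01]
0.153 [0.5676 0.2117 0.1557] [-1.81  0.6  10.61] [ 0.1   0.43 -0.  ]
48 48.0 [0.568  0.2116 0.1559] [-2.1  0.6  9.9] [0.01 0.31 0.14]
53 53.0 [0.5682 0.2116 0.1559] [-1.7  0.1  9.4] [0.   0.26 0.11]
63 63.0 [0.5683 0.2116 0.1559] [-1.9  0.2 10. ] [-0.02  0.21  0.15]
73 73.0 [0.5682 0.2115 0.1559] [-1.2 -0.2 10.7] [0.   0.24 0.1 ]
83 83.0 [0.5681 0.2115 0.1559] [-1.6 -1.2 11. ] [0.01 0.25 0.17]
93 93.0 [0.5681 0.2115 0.1559] [-2.5 -1.3 10.6] [0.05 0.31 0.17]
103 103.0 [0.568  0.2115 0.1558] [-2.  -0.8 10.1] [0.04 0.28 0.14]
20.8833 0.05726471978381952
```

View pics/w6.png

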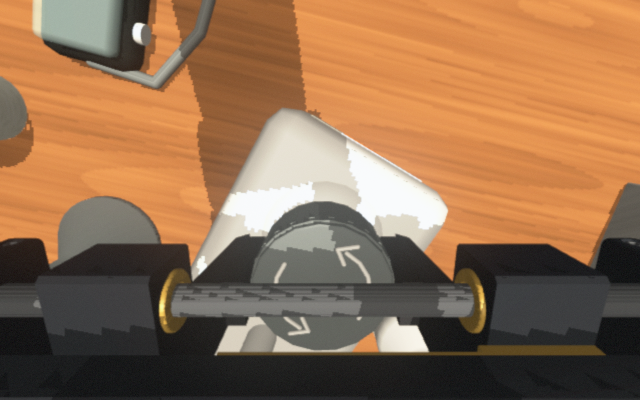

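The arrows on the cap look the same relative to the jaws as before, so the cap turned the full 60° with the gripper. Next I'll lift it, in stages.

```bash
python3 - <<'E'
from h import *
from cell import manip,cams
f0=np.array([.31,.556,.593])
p=np.array([.567,.2113])+.0004*np.array([.73,.68])
ok=True
for z in (.160,.166,.175,.190,.21):
    manip.move_linear([*p,z],rate=.05); manip.dwell(.05); s=manip.state(); f=s["contact_force"]-f0
    print(z,s["tool_pos"].round(4),f.round(1))
    if f[2]<-12: ok=False;print("stuck");break
if ok: manip.move_linear([*p,.272],rate=.08)
manip.dwell(.5); s=manip.state(); print(s["clock"],s["tool_pos"],s["contact_force"]-f0,s["gripper_width"])
c=cams.capture("wrist"); cv2.imwrite("pics/w7.png",c["image"])
c=cams.capture("scene"); cv2.imwrite("pics/s7.png",cv2.resize(c["image"][100:300,180:450],None,fx=2.9,fy=2.9)); np.savez("s7.npz",**c)
t=cams.capture("top"); cv2.imwrite("pics/t7.png",cv2.resize(t["image"][150:300,230:460],None,fx=3.4,fy=3.4)); np.savez("t7.npz",**t)
E
```

```text
0.16 [0.568  0.2114 0.1621] [0.3 0.8 5.2]
0.166 [0.5666 0.211  0.1654] [ 0.3 -1.4 -0.8]
0.175 [0.5669 0.2115 0.175 ] [-1.  -0.3 -1.2]
0.19 [0.5674 0.2116 0.1903] [-0.4 -0.8 -1.1]
0.21 [0.5673 0.2116 0.2101] [-0.9 -1.4 -1.3]
24.5 [0.56725661 0.21157687 0.27185772] [ 0.15124796 -0.28137226 -0.96205248] 0.05752734437417747
```

View pics/w7.png

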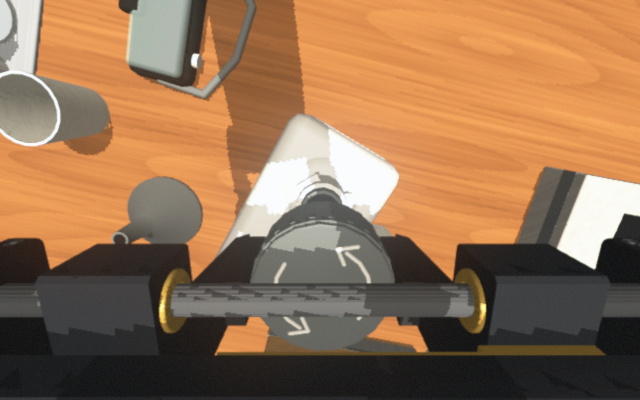

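View pics/s7.png

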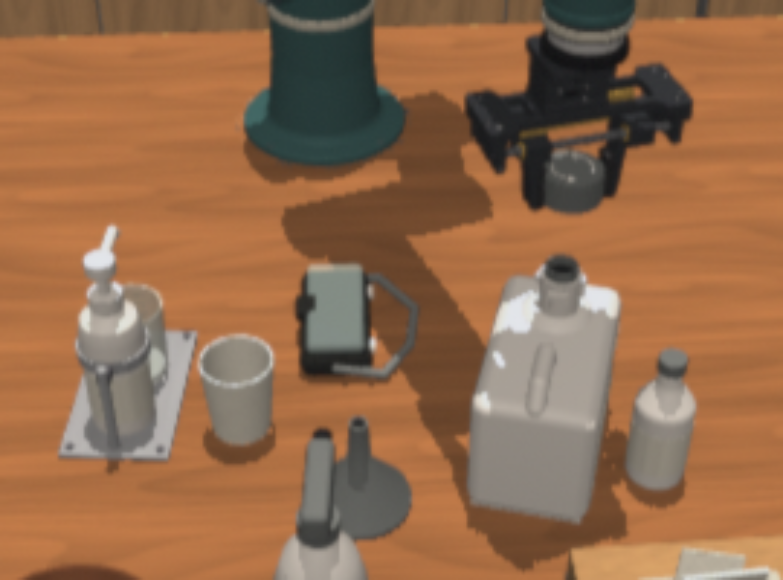

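View pics/t7.png

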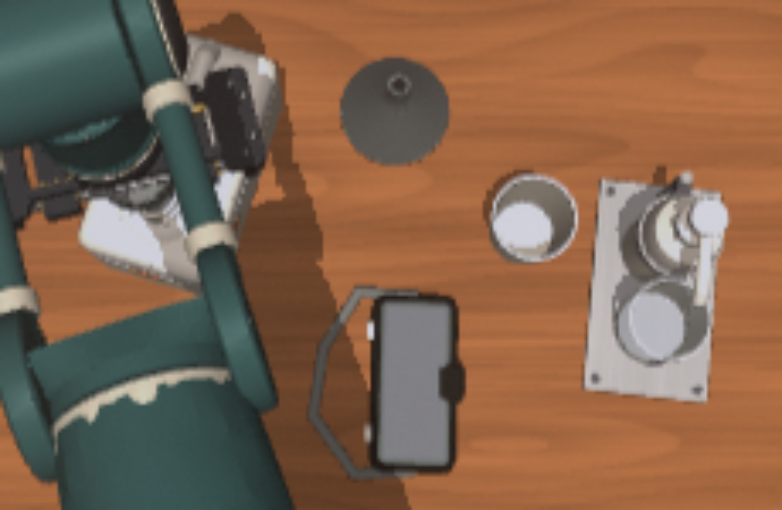

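The scene view shows the cap level in the jaws at about (573,182), above the open mouth at (562,268). In the top view the pump head is back at (709,217), and the beaker, cup, funnel and goggles are where they started. I'll hand the job in.

```bash
python3 - <<'E'
from cell import manip,order
print(manip.state()["joint_velocities"].round(4), order.close_job())
E
```

```text
the job is handed in; nothing more can be done
[-0.0012 -0.0028 -0.0009 -0.0002  0.0002  0.001 ] None
```

I pumped the dosing bottle and took the cap off the canister. I handed the job in at about 24.6 s with the cap still gripped above the open mouth; no verdict was reported.

- **Pump:** I pressed it down to its hard stop (about 13.7 mm, 11 N) and released it. In the last pictures the head is back up at its starting position.
- **Cap:** I pushed it down about 6.5 mm and turned it 60° anticlockwise at about 45 N grip. The arrows on its top stayed fixed relative to the fingers, so it did not slip. It lifted off with almost no pull.
- **Final hold:** The cap looks level, and the arm is nearly still. Its centre is about 10.5 cm above the lip, and the finger opening is still 57.5 mm, the cap's width.
- **Other objects:** In the last top and scene pictures the beaker, cup, funnel and goggles look unmoved. The rinse bottle is hidden by the arm in the top view, but looks upright and in place in the scene view.

The camera estimates of the cap's position disagreed by up to about 3 mm, so I used an average. The side force was under 4 N on the first gentle close and about 6 N at full grip, and fell once I shifted the grip 0.4 mm.

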